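# Park the spring plunger and draw the tray stop for washing

## Task

Strip the tray lane for its wash: pull the T-handled spring plunger out along its sloping axis, twist it clockwise into its rest notch and let go so that it stays retracted. Then draw the white stop bar, which sits tight, sideways out of its keeper by its protruding end, and lay it flat in the shallow cream crate without dropping it, leaving the plunger parked and the other things on the bench undisturbed.

Things in the scene. Friction and masses are not known exactly. Their poses are not given: they have to be found in the camera images.
- station: Fixed stainless lane station. Origin on the table (z = 0) under the keeper; z up; at yaw 0 x points away from the robot, y to its left. Its upper part slopes 30 degrees: 'up the slope' is station direction (0.866, 0, 0.5); the plunger axis, outward, is (-0.5, 0, 0.866), leaning towards the robot. Tray lane on the +y side (y 37 to 170 mm, 260 mm long); -y side open.
- keeper (a point): Middle of the keeper's channel floor, 140 mm above the table. The keeper is a steel block 60 mm (along the slope) x 65 mm (along station y), its top 42 mm above this point along the plunger axis, with the plunger on top. The stop bar runs through it along station y. Axes as the station's.
- knob_grip (a point): Centre of the plunger's black T-handle: a bar 80 mm long (point y), 14 mm wide (x), 20 mm high (z). z is the plunger axis, outward. At rest it is 98 mm above the channel floor along that axis, its long side along station y. Below it is a bare stem 13 to 21 mm thick, then a notched steel collar 48 mm across, its rim 34.5 mm below this point at rest.
- plunger (a joint): Pull of the plunger along its axis, m: 0 = bolt in (bar locked), 0.022 = stop. The spring pulls back with 7.5 N at 0, 13 N at the stop. A cross pin on the stem runs in a deep slot of the collar: only when pulled past 0.016 can the handle be twisted. In the rest notch the pin comes down on a floor at 0.013 and the plunger stays there by itself.
- twist (a joint): Twist of the T-handle, rad, growing clockwise as seen from outside looking at the handle; 0 as found, with about 0.1 of play until pulled past 0.016. Rest notch at 1.22 (70 degrees): the pin drops in within about 0.1 of it, between walls 3 mm high. Stop at 1.4. Light friction, no return spring.
- bar: Loose white plastic stop bar, 175 mm long (its y), 24 wide (x), 30 high (z), about 0.14 kg; origin at its middle; z along the plunger axis while in the keeper. A groove across its top takes the bolt. It sticks out 85 mm on the station's -y side (free all round) and 25 mm into the lane. A sprung pad grips it: pulling it along station -y takes 5 to 12 N; clear after 90 mm.
- bar_grip (a point): Point inside the bar's protruding end where it is well gripped across its 24 mm width (bar x): 55 mm from the bar's middle towards its -y, 32 mm from the end, at mid height. Axes as the bar's.
- crate: Shallow open cream plastic crate fixed on the table: outside 220 mm (x) x 300 mm (y) x 55 mm high, walls and floor 5 mm. Origin: centre of its underside.
- meal_tray: Bystander: lidded white meal tray, 112 x 142 x 42 mm. Origin: centre of its underside.
- tub: Bystander: round white lidded tub, 80 mm across, 90 mm high. Origin: centre of its underside.
- scraper: Bystander: flat scraper, 170 mm long (x), 90 mm wide, under 20 mm high, lying on the table. Origin on its underside.
Mind the look-alikes: they are no part of the job. There is more than one size of the bar; the one meant has the size given above.

How it is judged:
By the outcome, as a careful person would: the job done as asked, in the order asked, and still so for the second after the job is handed in, with the robot touching nothing.
It also fails if it takes over 67 s, if anything falls off the work surface, if the arm or the gripper's body presses on something with over 40 N, if the wrist force passes 120 N, or if a joint passes its speed limit or range.

## Robot

A 6-joint arm with a two-finger parallel gripper is mounted at the origin on the work surface. World frame = base frame: x ahead of the robot, y to its left, z up, the work surface at z = 0. Lengths are in m, angles in degrees, forces in N, time in s.
With the tool pointing down it reaches from about 0.25 to 0.725 m from the base axis. Payload 9.7 kg.
Tool frame: the origin (TCP) lies on the centre line of the jaws, within the pads' length; the fingertips stand tip_reach ahead of it and the grasp point (between the pads) lies 2 mm behind it (tip_reach is the distance from the TCP to the fingertips, in m); z points along the fingers, y is the direction in which the jaws open and shut (so a half turn about z gives the same grasp; the last joint's range is limited). The gripper opens to 85 mm and grips with 20 to 120 N. Pads are 22 mm wide; open, the fingers measure 114 mm over their backs; the gripper's body (76 mm by 85 mm) begins 54 mm behind the grasp point. The pads swing forward as they close: fully open they stand 13 mm farther back than shut.
Start: joints at [63.484, 4.979, 10.078, 95.1, 0, 90], TCP at [0.246, 0.492, 0.248] pointing down, gripper open.
Joint ranges: [-179.16, 179.16], [-48.56, 103.87], [-65.8, 70.77], [-126.05, 130.52], [-82.76, 87.17], [-180, 180]. Speed limits (degrees/s): [127.2, 127.2, 147.25, 180, 180, 180].

## Interface

Orientations are given as [roll, pitch, yaw] about the fixed x, y, z axes, in that order (R = Rz(yaw) Ry(pitch) Rx(roll)).
In Python, from workcell import get_obs, camera, calibration, job_done, tip_reach gives the robot as it stands.
- The arm moves only by the tool apply_moves, never from a script. Its argument "rows" is a list of rows, each a list of 7 numbers: the shift along the world's x, y, z in mm, then the turn, a rotation vector about the world's x, y, z in degrees, then the closure, from 0 (fully open) to 1 (shut). A call has 1 to 20 rows; each row shifts and turns the commanded pose from where the row before left it; what a row does not reach is not made up. A row lasts 1/8 s, in which the tool goes at most 62.5 mm and 10.7 degrees, less where a joint would pass 70% of its speed; a pose out of reach is approached as far as the arm can. A call with a gripper value outside its range is refused whole. The fingers move at their own pace and stop on an object; "grip_force" is the grip in N (left out, the last holds). Time passes only in rows, so rows that do not move let the fingers close. It gives the time, the measured TCP pose, the force and the opening at its end, in the units of the state.
- get_obs(): the state, without advancing time (a new reading comes with each control period).
- camera(name): name is "side" or "top"; returns the picture (400x640x3 uint8, red, green, blue); there is no depth.
- calibration(name): a dict with "intrinsics" (3x3 intrinsics, pixels), "T" (4x4, takes a point from camera to world coordinates). Camera axes: x right, y down, z forward; pixel columns grow to the right and rows downward; lengths in m; the calibration is good to about 2 mm. A picture is of the moment at which its call begins. calibration takes no time and is no camera call.
- job_done(): hands the job in, once; it reports no verdict.
The state is a dict: "time": time; "q": joint angles; "qd": joint speeds; "joint_efforts": joint torques, N m; "ee_pos": TCP position; "tcp_rot": TCP orientation; "wrist_force": force on the tool from outside, world axes, zero at the start; "torque": the same for the moment, N m; "opening": finger opening in m.
Only numpy, scipy, OpenCV 4.12 (cv2) and the standard library are available. Lean on these libraries where they do the work, as an engineer would, in place of code of your own. Each camera call takes 0.05 s, during which the arm holds its last target.

## Working session

There is one attempt and no reset: what is moved stays moved. The work goes in short steps, Python scripts to look and compute and a tool call to move; the robot and the scene stay as the last step left them, time stands still between calls to the robot, and variables do not carry over. Pictures are saved under pics/ and viewed, and the job is handed in when it is done.

Besides the shell and the picture viewer there is one more tool, called after "Request:" as a command line: name --pt "numbers of a row" for each row, then --argument value for the rest. apply_moves: Moves the arm, as the interface text tells. Its arguments: {"type":"object","properties":{"rows":{"type":"array","items":{"type":"array","items":{"type":"number"}}},"grip_force":{"type":"number"}},"required":["rows"]}

```bash
mkdir -p pics; ls; python3 - <<'E'
from workcell import *
import cv2
print(get_obs()); print(tip_reach)
for n in("side","top"):
    c=calibration(n);print(n,c["intrinsics"],c["T"])
    cv2.imwrite(f"pics/{n}0.png",camera(n)[:,:,::-1])
E
```

```text
pics
{'time': 0.0, 'q': array([ 6.34841059e+01,  5.01168742e+00,  1.00351928e+01,  9.51009433e+01,
       -3.31275758e-04,  9.00026173e+01]), 'qd': array([-0.07772777,  0.1099318 , -0.02241703, -0.1020824 ,  0.1964219 ,
       -0.01118636]), 'joint_efforts': array([ 2.71707904e-03, -5.20389283e+01,  4.64807332e+01,  1.63104519e-02,
        4.40603765e-05,  2.90785039e-06]), 'ee_pos': array([0.24545224, 0.49195576, 0.24758405]), 'tcp_rot': array([-1.79922562e+02,  3.34812810e-04,  1.53481489e+02]), 'wrist_force': array([ 0.33357709, -0.17614566, -0.06037653]), 'torque': array([ 0.02002511, -0.02563961, -0.02534467]), 'opening': 0.08586836475138769}
0.017
side [[505.73631917   0.         323.71768911]
 [  0.         505.73631917 199.37863261]
 [  0.           0.           1.        ]] [[-0.81444357 -0.33195142  0.47590958 -0.24136148]
 [-0.58020227  0.47559328 -0.66119313  1.13317036]
 [-0.0068554  -0.81462831 -0.57994286  1.03569522]
 [ 0.          0.          0.          1.        ]]
top [[506.50632758   0.         322.66603643]
 [  0.         506.50632758 198.59013325]
 [  0.           0.           1.        ]] [[-0.00990454 -0.9987286   0.04942756  0.42590622]
 [-0.9998949   0.01041523  0.01008512  0.11968972]
 [-0.01058709 -0.04932248 -0.99872679  1.73818376]
 [ 0.          0.          0.          1.        ]]
```

View pics/side0.png

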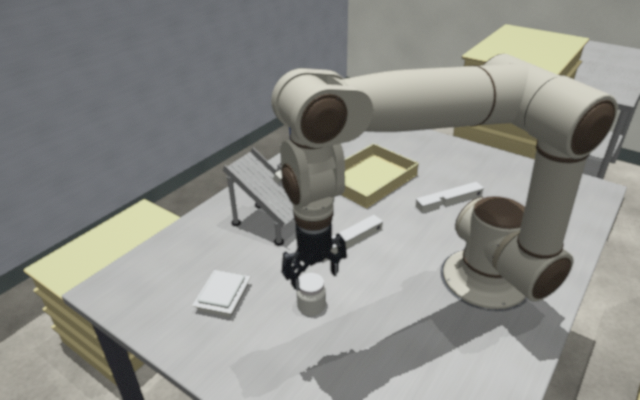

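View pics/top0.png

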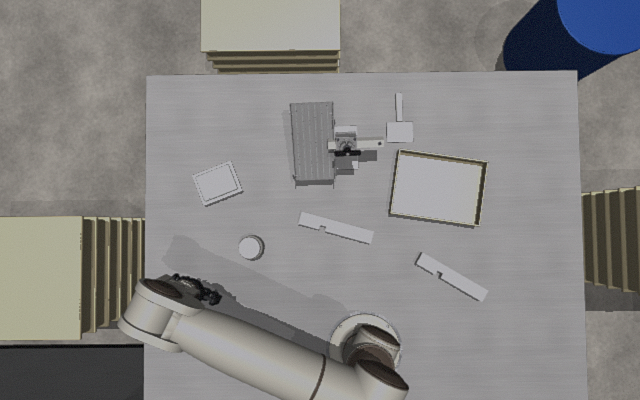

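The top view shows the station around (345,145), the bar end near (382,143), and the crate centred near (439,188). Two loose look-alike bars lie on the table. In the side view the arm hides the keeper.

```bash
python3 - <<'E'
import cv2
a=cv2.imread("pics/top0.png")
cv2.imwrite("pics/topz.png",cv2.resize(a[90:200,280:420],None,fx=5.5,fy=5.4,interpolation=cv2.INTER_CUBIC))
cv2.imwrite("pics/topc.png",cv2.resize(a[130:250,370:510],None,fx=5,fy=5,interpolation=cv2.INTER_CUBIC))
E
```

```text
(no output)
```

View pics/topz.png

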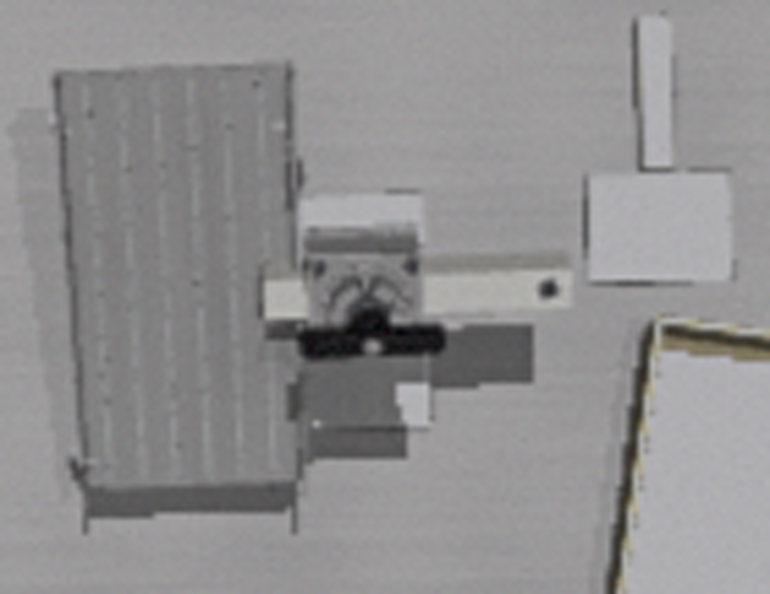

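View pics/topc.png

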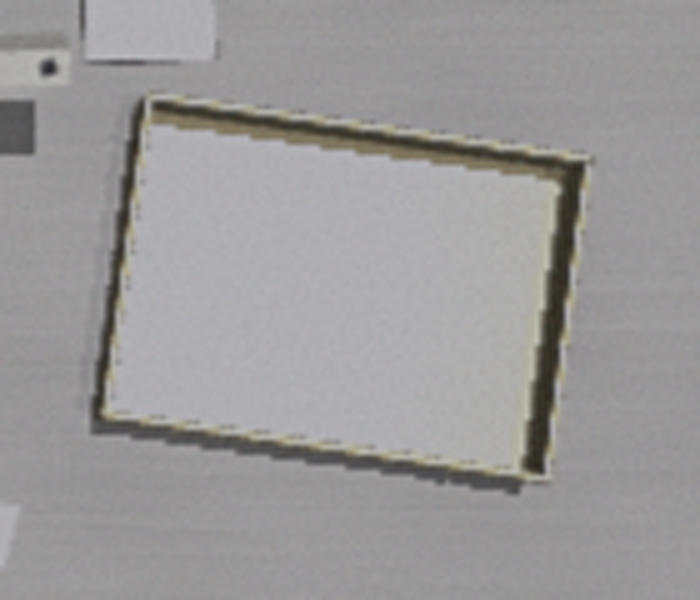

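```bash
cat > h.py <<'E'
import numpy as np, cv2
from scipy.optimize import least_squares
from scipy.spatial.transform import Rotation as R
from workcell import *
U=np.array([.866,0,.5]);N=np.array([-.5,0,.866]);Y=np.array([0,1.,0]);K=np.array([0,0,.14])
def proj(n,P):
    c=calibration(n);T=np.linalg.inv(c["T"]);p=np.atleast_2d(P)@T[:3,:3].T+T[:3,3];q=p@c["intrinsics"].T
    return q[:,:2]/q[:,2:]
def place(p,P):
    c,s=np.cos(p[2]),np.sin(p[2]);M=np.array([[c,-s,0],[s,c,0],[0,0,1]])
    return np.atleast_2d(P)@M.T+np.array([p[0],p[1],0])
def fit(obs,p0):
    # obs: list (cam, P, (u,v))
    def f(p): return np.concatenate([(proj(c,place(p,P))[0]-uv) for c,P,uv in obs])
    s=least_squares(f,p0,loss='soft_l1'); return s.x,f(s.x).reshape(-1,2)
def sp(u,y,n): return K+u*U+y*Y+n*N
E
python3 - <<'E'
from h import *
z=lambda X,Y:(280+(X+.5)/5.5-.5, 90+(Y+.5)/5.4-.5)
obs=[("top",sp(0,.040,.108),z(300,342)),("top",sp(0,-.040,.108),z(445,339)),
("top",sp(.012,-.1175,.03),z(570,268)),("top",sp(-.012,-.1175,.03),z(570,308)),
("top",sp(0,.0575,.03),z(263,300)),
]
x,r=fit(obs,[.6,.05,0]);print(x,np.degrees(x[2]));print(r)
d=lambda X,Y:(370+(X+.5)/5-.5,130+(Y+.5)/5-.5)
cr=[("top",np.array(P),d(*q)) for P,q in [((.11,.15,.055),(147,97)),((.11,-.15,.055),(590,158)),((-.11,.15,.055),(98,417)),((-.11,-.15,.055),(547,478))]]
x,r=fit(cr,[.5,-.2,-.1]);print("crate",x,np.degrees(x[2]));print(r)
# lane edges predicted
E
```

```text
[0.68916288 0.06177659 0.01882851] 1.0787944256885729
[[-0.48896541  0.72315381]
 [-0.06275241  0.47402083]
 [ 0.35404956 -0.14881081]
 [ 0.16463406 -0.33077655]
 [ 0.02702877 -0.75634788]]
crate [ 0.54370758 -0.24901962 -0.15453512] -8.854210411709106
[[-0.62642232 -0.94582523]
 [ 0.20537234 -0.37456537]
 [ 0.08641609  0.27954808]
 [ 0.24495     1.1353635 ]]
```

Request:
apply_moves --pt "0 0 40 0 0 0 0" --pt "0 -20 40 0 0 -8.9 0" --pt "20 -40 40 0 0 -8.9 0" --pt "25 -45 20 0 0 -8.9 0" --pt "25 -45 10 0 0 -8.9 0" --pt "25 -50 0 0 0 -8.9 0" --pt "25 -50 0 0 0 -8.9 0" --pt "25 -50 0 0 0 -9 0" --pt "20 -50 0 0.14 -7.5 0 0" --pt "20 -50 0 0.14 -7.5 0 0" --pt "20 -50 0 0.14 -7.5 0 0" --pt "0 -50 0 0.14 -7.5 0 0" --pt "0 -40 0 0 0 0 0" --pt "0 0 0 0 0 0 0"

```text
time: 1.85
ee_pos: [0.4497, -0.0504, 0.3982]
tcp_rot: [150.0, 0.0, 90.8]
wrist_force: [0.0, -0.4, 0.6]
opening: 0.0852
```

```bash
python3 - <<'E'
from h import *
o=get_obs();print(o["time"],o["q"],o["ee_pos"],o["tcp_rot"])
a=camera("side")[:,:,::-1];b=camera("top")[:,:,::-1];cv2.imwrite("pics/side1.png",a);cv2.imwrite("pics/top1.png",b)
cv2.imwrite("pics/side1z.png",cv2.resize(a[120:260,210:390],None,fx=4.4,fy=4.2,interpolation=cv2.INTER_CUBIC))
E
```

```text
1.85 [ -9.38458758 -30.85422347  -7.97526583  83.23974075   5.05420273
  81.15772948] [ 0.44968351 -0.05038977  0.39815965] [1.49971575e+02 2.04337324e-02 9.07902379e+01]
```

View pics/side1z.png

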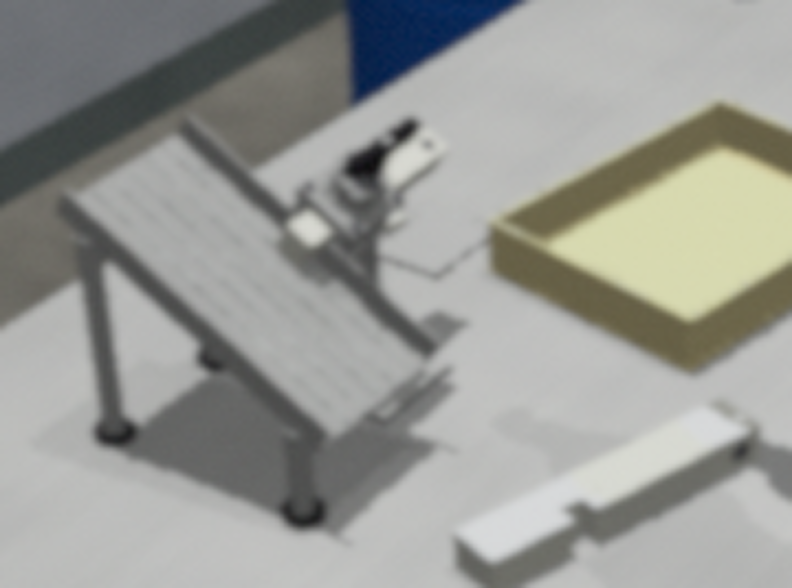

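View pics/side1.png

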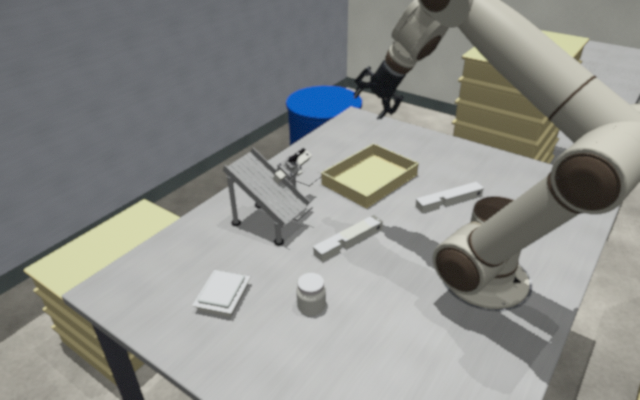

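Side view now clear: handle (black) from about (352,165) to (412,125) in the zoom, bar lane-end at (308,228), bar far end near (440,145). I'll overlay the fitted model.

```bash
cat > ov.py <<'E'
from h import *
def box(c,h):
    P=np.array([[c[0]+i*h[0],c[1]+j*h[1],c[2]+k*h[2]] for i in(-1,1) for j in(-1,1) for k in(-1,1)])
    return np.array([sp(*q) for q in P])
def draw(img,cam,p,crop,f,out):
    x0,x1,y0,y1=crop
    z=cv2.resize(img[y0:y1,x0:x1],None,fx=f,fy=f,interpolation=cv2.INTER_CUBIC)
    for b,col in ((box((0,0,.098),(.007,.04,.01)),(0,0,255)),(box((0,-.03,.015),(.012,.0875,.015)),(255,0,0)),(box((0,0,.021),(.03,.0325,.021)),(0,200,0))):
        q=(proj(cam,place(p,b))-[x0,y0]+.5)*f-.5
        for i in range(8):
            for j in range(i):
                if bin(i^j).count('1')==1: cv2.line(z,tuple(np.int32(q[i]*8)),tuple(np.int32(q[j]*8)),col,1,cv2.LINE_AA,3)
    cv2.imwrite(out,z)
E
python3 - <<'E'
from ov import *
p=[0.68916288,0.06177659,0.01882851]
a=cv2.imread("pics/side1.png");b=cv2.imread("pics/top1.png")
draw(a,"side",p,(265,325,140,190),12,"pics/o1.png")
draw(b,"top",p,(320,390,120,170),11,"pics/o2.png")
E
```

```text
(no output)
```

View pics/o1.png

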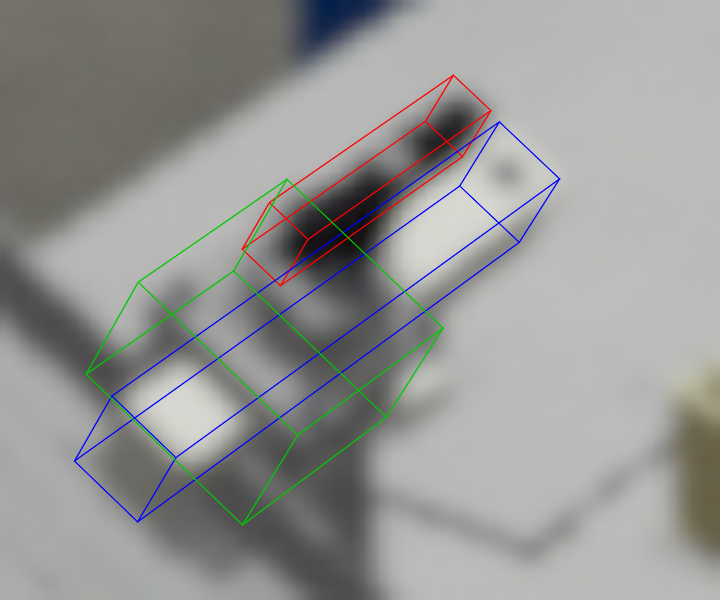

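View pics/o2.png

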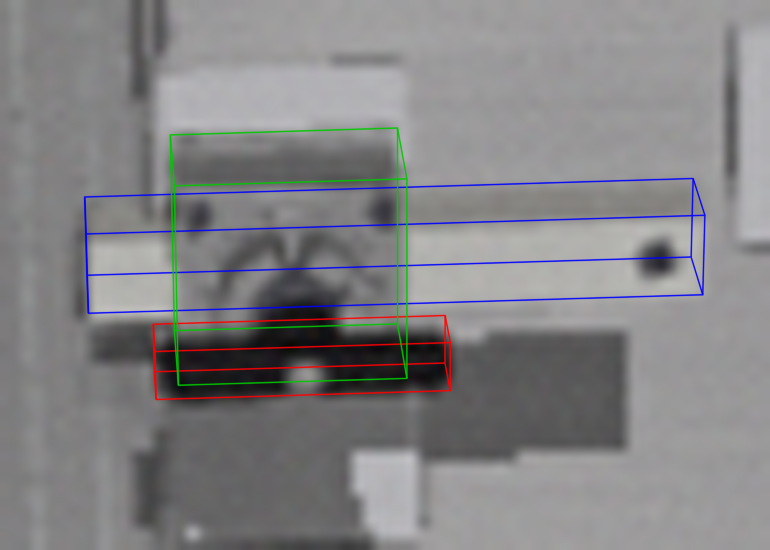

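```bash
cat >> h.py <<'E'
p=[.688,.0615,.0188]
c_,s_=np.cos(p[2]),np.sin(p[2]);M=np.array([[c_,-s_,0],[s_,c_,0],[0,0,1]])
u_,y_,n_=M@U,M@Y,M@N
Rt=np.column_stack([y_,u_,-n_])
def to(P,Rtar=Rt):
    o=get_obs();Rc=R.from_euler('xyz',o["tcp_rot"],degrees=True)
    print("t",round(o["time"],2),"d_mm",np.round((P-o["ee_pos"])*1e3,1),"rv",np.round((R.from_matrix(Rtar)*Rc.inv()).as_rotvec(degrees=True),2),"F",np.round(o["wrist_force"],1),"open",round(o["opening"],4))
E
python3 - <<'E'
from h import *
print(n_,u_,y_,place(p,sp(0,0,.098)))
to(place(p,sp(0,0,.196))[0]); to(place(p,sp(0,0,.096))[0])
E
```

```text
[-0.49991164 -0.00939945  0.866     ] [0.86584696 0.01627984 0.5       ] [-0.01879889  0.99982329  0.        ] [[0.63900866 0.06057885 0.224868  ]]
t 1.95 d_mm [139.6 107.8 -88.4] rv [-0.01 -0.02  0.09] F [ 0.   0.6 -0.3] open 0.0855
t 1.95 d_mm [ 189.6  108.7 -175. ] rv [-0.01 -0.02  0.09] F [ 0.   0.6 -0.3] open 0.0855
```

Request:
apply_moves --pt "25 20 -10 0 0 0 0" --pt "25 20 -15 0 0 0 0" --pt "25 20 -18 0 0 0 0" --pt "25 20 -18 0 0 0 0" --pt "25 18 -18 0 0 0 0" --pt "14.6 9.8 -9.4 0 0 0 0" --pt "20 0.4 -34.6 0 0 0 0" --pt "0 0 0 0 0 0 0" --pt "0 0 0 0 0 0 0"

```text
time: 3.08
ee_pos: [0.61, 0.0607, 0.2766]
tcp_rot: [149.9, 0.0, 91.1]
wrist_force: [-0.2, 0.1, 0.5]
opening: 0.0853
```

```bash
python3 - <<'E'
from h import *
to(place(p,sp(0,0,.096))[0]);print(get_obs()["q"])
for n in("side","top"):
    a=camera(n)[:,:,::-1];cv2.imwrite(f"pics/{n}2.png",a)
    u,v=proj(n,place(p,sp(0,0,.11)))[0].astype(int)
    cv2.imwrite(f"pics/{n}2z.png",cv2.resize(a[v-40:v+40,u-50:u+50],None,fx=7,fy=7,interpolation=cv2.INTER_CUBIC))
E
```

```text
t 3.08 d_mm [ 30.   -0.1 -53.5] rv [ 0.    0.06 -0.03] F [-0.2  0.1  0.5] open 0.0853
[  6.96347614 -14.93216726 -11.4309085   63.57452876  -2.93139137
  95.07302443]
```

View pics/side2z.png

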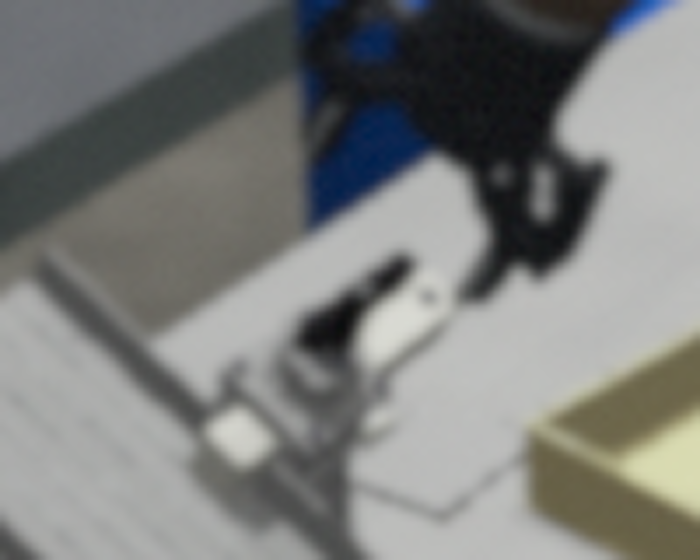

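View pics/top2z.png

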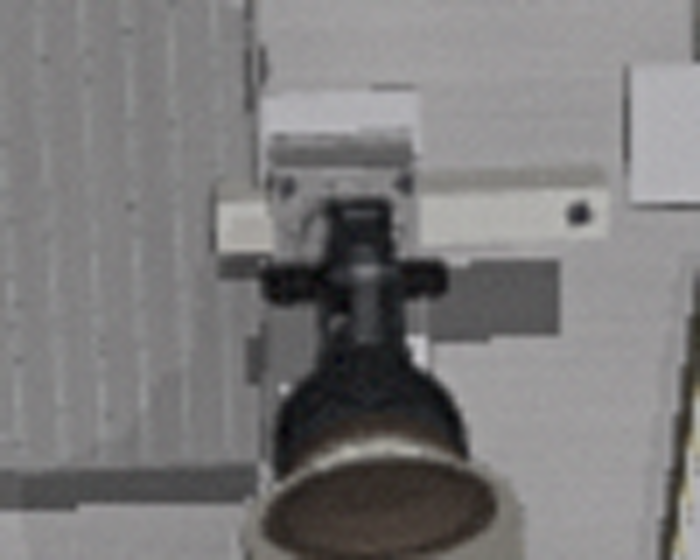

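Request:
apply_moves --pt "8 0 -14 0 0 0 0" --pt "8 0 -14 0 0 0 0" --pt "8 0 -14 0 0 0 0" --pt "6 0 -11.5 0 0 0 0" --pt "0 0 0 0 0 0 0.5" --pt "0 0 0 0 0 0 0.7" --pt "0 0 0 0 0 0 0.8" --pt "0 0 0 0 0 0 0.85" --grip_force 60

```text
time: 4.18
ee_pos: [0.6396, 0.0604, 0.222]
tcp_rot: [150.0, 0.0, 91.1]
wrist_force: [-25.5, 1.3, 7.6]
opening: 0.014
```

```bash
python3 - <<'E'
from h import *
to(place(p,sp(0,0,.096))[0])
E
```

```text
t 4.17 d_mm [0.4 0.2 1.1] rv [ 0.   -0.04 -0.02] F [-25.5   1.3   7.6] open 0.014
```

Request:
apply_moves --pt "-1 0 0 0 0 0 1" --pt "-0.5 0 0.5 0 0 0 1" --pt "0 0 0 0 0 0 1" --pt "0 0 0 0 0 0 1"

```text
time: 4.68
ee_pos: [0.6387, 0.0604, 0.222]
tcp_rot: [150.0, 0.0, 91.1]
wrist_force: [3.5, 0.5, -4.7]
opening: 0.0129
```

Request:
apply_moves --pt "-2 0 3.5 0 0 0 1" --pt "-2 0 3.5 0 0 0 1" --pt "-2 -0.1 3.5 0 0 0 1" --pt "-2 -0.1 3.4 0 0 0 1" --pt "-1.7 0 2.9 0 0 0 1" --pt "0 0 0 0 0 0 1"

```text
time: 5.42
ee_pos: [0.6291, 0.0601, 0.2382]
tcp_rot: [150.0, 0.0, 91.1]
wrist_force: [9.9, 0.6, -9.4]
opening: 0.0131
```

```bash
python3 - <<'E'
from h import *
f=get_obs()["wrist_force"];print(f@u_,f@y_,f@n_,(get_obs()["ee_pos"]-[.6387,.0604,.222])@np.array([u_,y_,n_]).T)
print(-n_*10.5,get_obs()['torque'])
E
```

```text
3.904972579514241 0.37695885832629056 -13.146424571975828 [-0.00017196 -0.00011516  0.01885739]
[ 5.24907225  0.09869419 -9.093     ] [ 0.06565069 -0.45723003  0.00737466]
```

Request:
apply_moves --pt "-0.6 0 1 0 0 0 1" --pt "0 0 0 4 0.07 -6.9 1" --pt "0 0 0 5 0.1 -8.65 1" --pt "0 0 0 5 0.1 -8.65 1" --pt "0 0 0 0 0 0 1"

```text
time: 6.05
ee_pos: [0.6291, 0.0598, 0.2397]
tcp_rot: [153.0, -13.6, 66.2]
wrist_force: [11.3, -0.4, -8.1]
opening: 0.0131
```

```bash
python3 - <<'E'
from h import *
o=get_obs();f=o["wrist_force"];print(f@u_,f@y_,f@n_,(get_obs()["ee_pos"]-[.6387,.0604,.222])@np.array([u_,y_,n_]).T)
to(o["ee_pos"]);print(o['torque']@n_)
E
```

```text
5.7557122165467165 -0.5949566010757273 -12.619672536317264 [ 0.00056086 -0.00037752  0.02010206]
t 6.05 d_mm [0. 0. 0.] rv [-14.05  -0.21  24.35] F [11.3 -0.4 -8.1] open 0.0131
-0.026690353116955258
```

Twisted 28° freely at 20 mm pull. Continuing to 70°.

Request:
apply_moves --pt "0 0 0 5 0.1 -8.65 1" --pt "0 0 0 5 0.1 -8.65 1" --pt "0 0 0 5 0.1 -8.65 1" --pt "0 0 0 5 0.1 -8.65 1" --pt "0 0 0 1 0 -1.8 1" --pt "0 0 0 0 0 0 1"

```text
time: 6.8
ee_pos: [0.6296, 0.0591, 0.2403]
tcp_rot: [168.7, -28.1, 23.8]
wrist_force: [15.9, -4.1, -7.1]
opening: 0.0129
```

```bash
python3 - <<'E'
from h import *
o=get_obs();f=o["wrist_force"];print(f@u_,f@y_,f@n_,(get_obs()["ee_pos"]-[.6387,.0604,.222])@np.array([u_,y_,n_]).T)
to(o["ee_pos"]);print(o['torque']@n_,o['q'])
Rc=R.from_euler('xyz',o["tcp_rot"],degrees=True)
print(np.linalg.norm((R.from_matrix(Rt)*Rc.inv()).as_rotvec(degrees=True)))
for n in("side","top"):
    a=camera(n)[:,:,::-1];cv2.imwrite(f"pics/{n}3.png",a)
    u,v=proj(n,place(p,sp(0,0,.11)))[0].astype(int)
    cv2.imwrite(f"pics/{n}3z.png",cv2.resize(a[v-40:v+40,u-50:u+50],None,fx=7,fy=7,interpolation=cv2.INTER_CUBIC))
E
```

```text
10.155231404564894 -4.390665210407679 -14.085556708105827 [ 0.00124408 -0.00116339  0.02036004]
t 6.8 d_mm [0. 0. 0.] rv [-35.01  -0.45  60.69] F [15.9 -4.1 -7.1] open 0.0129
0.03311486097043859 [  6.58610859 -12.81585226 -13.78474437  59.01333714  -2.89579144
 164.83392615]
70.06612704284682
```

View pics/side3z.png

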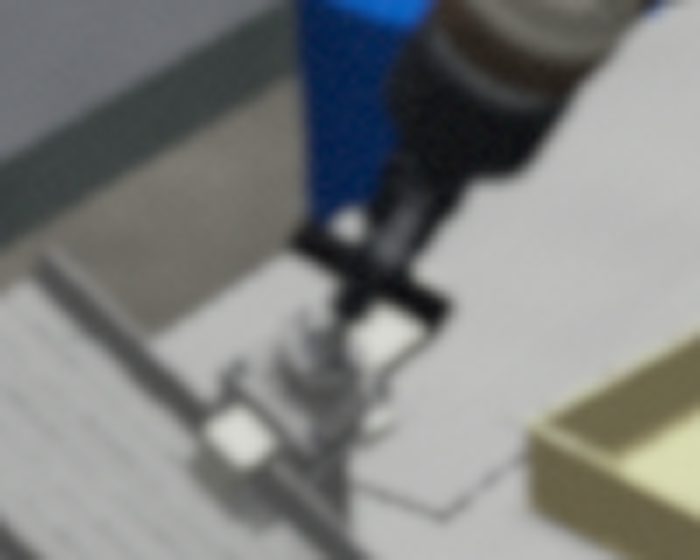

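Request:
apply_moves --pt "1.9 -0.5 -1.2 0 0 0 1" --pt "1 0 -1.7 0 0 0 1" --pt "0.8 0 -1.4 0 0 0 1" --pt "0.5 0 -0.9 0 0 0 1" --pt "0.5 0 -0.9 0 0 0 1" --pt "0 0 0 0 0 0 1"

```text
time: 7.65
ee_pos: [0.6336, 0.059, 0.2338]
tcp_rot: [168.7, -28.1, 23.9]
wrist_force: [9.0, -2.3, -6.4]
opening: 0.0133
```

```bash
python3 - <<'E'
from h import *
o=get_obs();f=o["wrist_force"];print(f@u_,f@y_,f@n_,(get_obs()["ee_pos"]-[.6387,.0604,.222])@np.array([u_,y_,n_]).T,o['torque']@n_)
E
```

```text
4.525544043568466 -2.509616507286385 -9.995882443577063 [ 0.00146882 -0.00128228  0.0128271 ] -0.007350171014310236
```

Request:
apply_moves --pt "0.4 0 -0.6 0 0 0 1" --pt "0.4 0 -0.6 0 0 0 1" --pt "0 0 0 0 0 0 1"

```text
time: 8.02
ee_pos: [0.6339, 0.0591, 0.2336]
tcp_rot: [168.7, -28.1, 23.9]
wrist_force: [-1.6, -5.6, 3.0]
opening: 0.013
```

```bash
python3 - <<'E'
from h import *
o=get_obs();f=o["wrist_force"];print(f@u_,f@y_,f@n_,(get_obs()["ee_pos"]-[.6387,.0604,.222])@np.array([u_,y_,n_]).T,o['torque']@n_)
E
```

```text
0.06729549689638148 -5.526021166432112 3.4385367930572093 [ 0.00163784 -0.00121286  0.01239996] 0.042797487632305564
```

Request:
apply_moves --pt "0 -0.2 0 0 0 0 0.8" --pt "0 0 0 0 0 0 0.6" --pt "0 0 0 0 0 0 0.2" --pt "0 0 0 0 0 0 0" --pt "-5 0 8.7 0 0 0 0" --pt "-10 0 17.3 0 0 0 0" --pt "-15 -0.3 26 0 0 0 0" --pt "-20 -0.7 34.6 0 0 0 0" --pt "-10 0 17.3 0 0 0 0" --pt "0 0 0 0 0 0 0"

```text
time: 9.28
ee_pos: [0.5736, 0.0585, 0.3403]
tcp_rot: [168.7, -28.3, 24.0]
wrist_force: [0.3, 0.6, 0.0]
opening: 0.0855
```

```bash
python3 - <<'E'
from h import *
for n in("side","top"):
    a=camera(n)[:,:,::-1];cv2.imwrite(f"pics/{n}4.png",a)
    u,v=proj(n,place(p,sp(0,0,.11)))[0].astype(int)
    cv2.imwrite(f"pics/{n}4z.png",cv2.resize(a[v-40:v+40,u-50:u+50],None,fx=7,fy=7,interpolation=cv2.INTER_CUBIC))
to(place(p,sp(0,-.085,.121))[0])
E
```

```text
t 9.38 d_mm [ 55.4 -83.1 -92. ] rv [-35.01  -0.63  60.58] F [0.6 0.4 0.2] open 0.085
```

View pics/side4z.png

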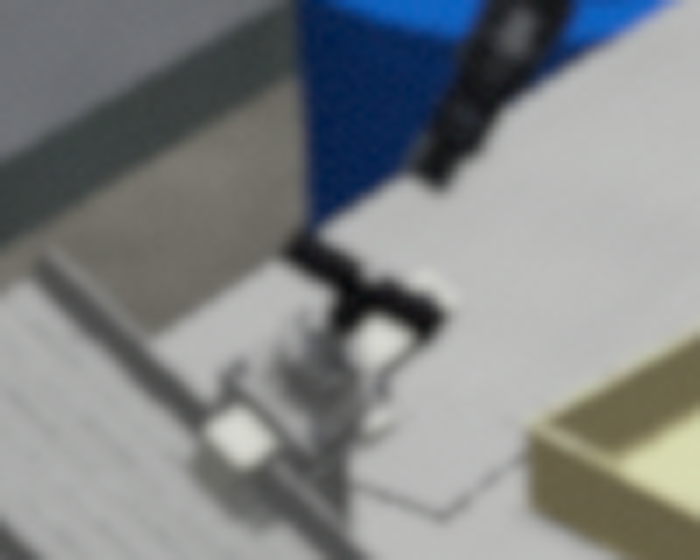

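View pics/top4z.png

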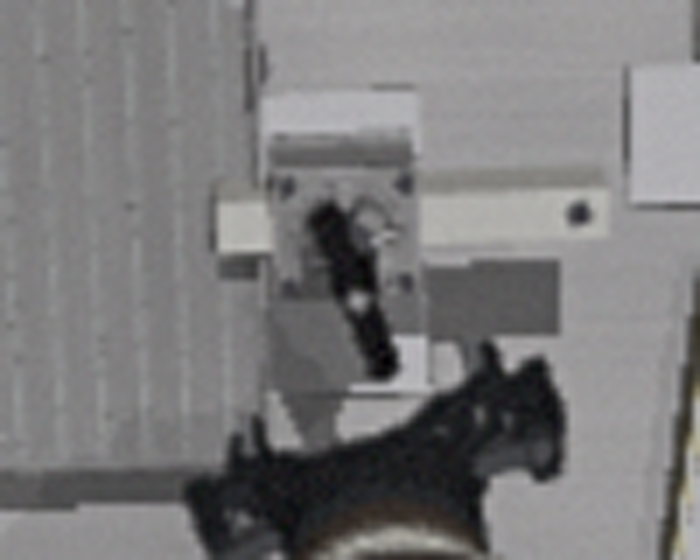

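Request:
apply_moves --pt "0 -12 0 -5 -0.1 8.66 0" --pt "0 -12 0 -5 -0.1 8.66 0" --pt "0 -12 0 -5 -0.1 8.66 0" --pt "0 -12 0 -5 -0.1 8.66 0" --pt "0 -12 0 -5 -0.1 8.66 0" --pt "0 -12 0 -5 -0.1 8.66 0" --pt "0 -11 0 -5 -0.1 8.6 0" --pt "14 0 -23 0 0 0 0" --pt "20 0 -35 0 0 0 0" --pt "20 0 -35 0 0 0 0" --pt "0 0 0 0 0 0 0"

```text
time: 10.75
ee_pos: [0.6268, -0.0245, 0.2381]
tcp_rot: [150.4, -0.1, 91.1]
wrist_force: [-0.7, 0.4, 0.1]
opening: 0.0858
```

```bash
python3 - <<'E'
from h import *
for n in("side","top"):
    a=camera(n)[:,:,::-1];cv2.imwrite(f"pics/{n}5.png",a)
    u,v=proj(n,place(p,sp(0,-.05,.11)))[0].astype(int)
    cv2.imwrite(f"pics/{n}5z.png",cv2.resize(a[v-40:v+40,u-50:u+50],None,fx=7,fy=7,interpolation=cv2.INTER_CUBIC))
to(place(p,sp(-.0014,-.085,.021))[0]);print(get_obs()['q'])
E
```

```text
t 10.85 d_mm [ 50.3   0.9 -86.1] rv [-0.03 -0.02  0.02] F [-0.3 -0.5  0.2] open 0.0854
[ -3.14802452 -13.29558043 -13.7506664   59.63636864   2.12189229
  86.36866253]
```

View pics/side5z.png

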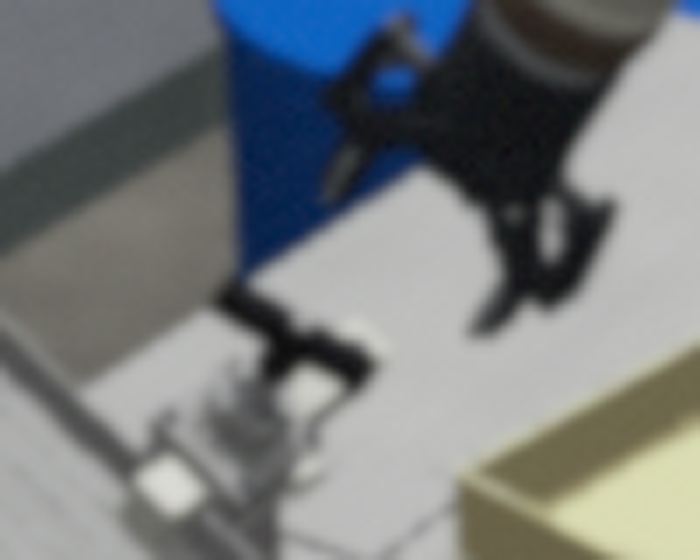

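View pics/top5z.png

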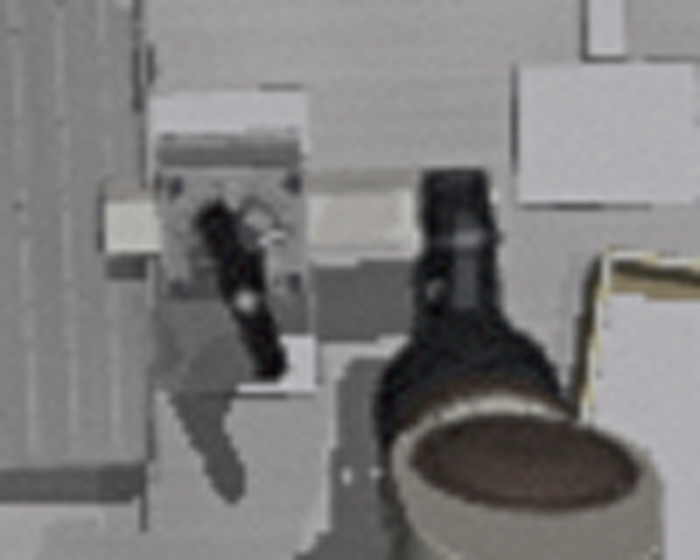

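Request:
apply_moves --pt "10 0.2 -17.2 0 0 0 0" --pt "12 0.2 -20.6 0 0 0 0" --pt "12 0.2 -20.6 0 0 0 0" --pt "10 0.2 -17.2 0 0 0 0" --pt "6.3 0.1 -10.5 0 0 0 0" --pt "0 0 0 0 0 0 0.5" --pt "0 0 0 0 0 0 0.65" --pt "0 0 0 0 0 0 0.72" --pt "0 0 0 0 0 0 0.72" --grip_force 60

```text
time: 11.98
ee_pos: [0.678, -0.0237, 0.1583]
tcp_rot: [149.9, -0.0, 91.1]
wrist_force: [-2.8, 0.1, 2.8]
opening: 0.0241
```

```bash
python3 - <<'E'
from h import *
to(place(p,sp(-.0014,-.085,.021))[0])
f=get_obs()["wrist_force"];print(f@u_,f@y_,f@n_)
E
```

```text
t 11.97 d_mm [-0.1  0.  -0.8] rv [-0.01  0.06  0.02] F [-2.8  0.1  2.8] open 0.0241
-1.0621904871554968 0.11585567676720551 3.815047919034357
```

Request:
apply_moves --pt "0 0 0 0 0 0 1" --pt "0 0 0 0 0 0 1" --pt "0.1 -3 0 0 0 0 1" --pt "0.1 -5 0 0 0 0 1" --pt "0.1 -5 0 0 0 0 1" --pt "0 0 0 0 0 0 1" --grip_force 70

```text
time: 12.72
ee_pos: [0.6784, -0.0348, 0.158]
tcp_rot: [149.9, -0.2, 91.3]
wrist_force: [-2.3, 8.3, 1.3]
opening: 0.0231
```

```bash
python3 - <<'E'
from h import *
f=get_obs()["wrist_force"];print(f@u_,f@y_,f@n_,get_obs()["torque"]@np.array([u_,y_,n_]).T)
E
```

```text
-1.1655309232515494 8.362205345848174 2.168454635410998 [1.9394795  0.7086862  0.19784775]
```

Request:
apply_moves --pt "0.1 -7 0 0 0 0 1" --pt "0.1 -7 0 0 0 0 1" --pt "0.1 -7 0 0 0 0 1" --pt "0.2 -7 0 0 0 0 1" --pt "0.1 -7 0 0 0 0 1" --pt "0 0 0 0 0 0 1"

```text
time: 13.48
ee_pos: [0.6793, -0.0703, 0.1579]
tcp_rot: [149.9, -0.2, 91.2]
wrist_force: [0.8, 7.3, 0.3]
opening: 0.0225
```

```bash
python3 - <<'E'
from h import *
f=get_obs()["wrist_force"];print(f@u_,f@y_,f@n_,get_obs()["torque"]@np.array([u_,y_,n_]).T)
a=camera("top")[:,:,::-1];cv2.imwrite("pics/t6.png",cv2.resize(a[100:200,320:440],None,fx=6,fy=6,interpolation=cv2.INTER_CUBIC))
E
```

```text
0.9961114198580234 7.290413783576023 -0.2084492621449166 [1.45699423 0.35292587 0.1202338 ]
```

View pics/t6.png

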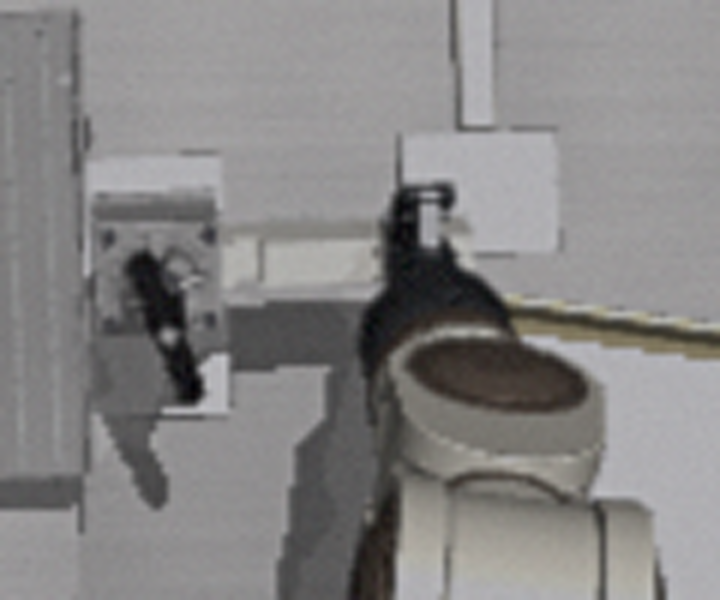

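Request:
apply_moves --pt "0.1 -7 0 0 0 0 1" --pt "0.1 -7 0 0 0 0 1" --pt "0.2 -7 0 0 0 0 1" --pt "0.1 -7 0 0 0 0 1" --pt "0.1 -7 0 0 0 0 1" --pt "0.1 -5 0 0 0 0 1" --pt "0.1 -5 0 0 0 0 1" --pt "0.1 -5 0 0 0 0 1" --pt "0.1 -5 0 0 0 0 1" --pt "0.1 -5 0 0 0 0 1" --pt "0 0 0 0 0 0 1"

```text
time: 14.9
ee_pos: [0.6801, -0.1321, 0.1575]
tcp_rot: [150.0, -0.0, 91.0]
wrist_force: [0.9, 0.7, -2.4]
opening: 0.0228
```

```bash
python3 - <<'E'
from h import *
f=get_obs()["wrist_force"];print(f@u_,f@y_,f@n_,get_obs()["torque"]@np.array([u_,y_,n_]).T,get_obs()['q'])
a=camera("top")[:,:,::-1];cv2.imwrite("pics/t7.png",cv2.resize(a[100:200,320:440],None,fx=6,fy=6,interpolation=cv2.INTER_CUBIC))
a=camera("side")[:,:,::-1];cv2.imwrite("pics/s7.png",cv2.resize(a[100:200,250:390],None,fx=5,fy=5,interpolation=cv2.INTER_CUBIC))
E
```

```text
-0.45616927475956437 0.6596405531544767 -2.5335770663533603 [-0.07443657  0.57284434  0.06211482] [-13.84819134  -3.29241914 -14.33065836  49.77401187   7.39639333
  77.05919274]
```

View pics/t7.png

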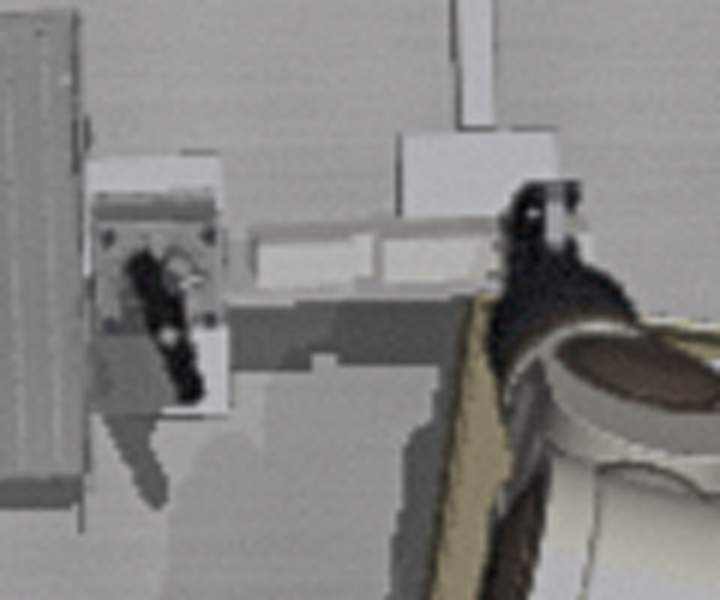

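View pics/s7.png

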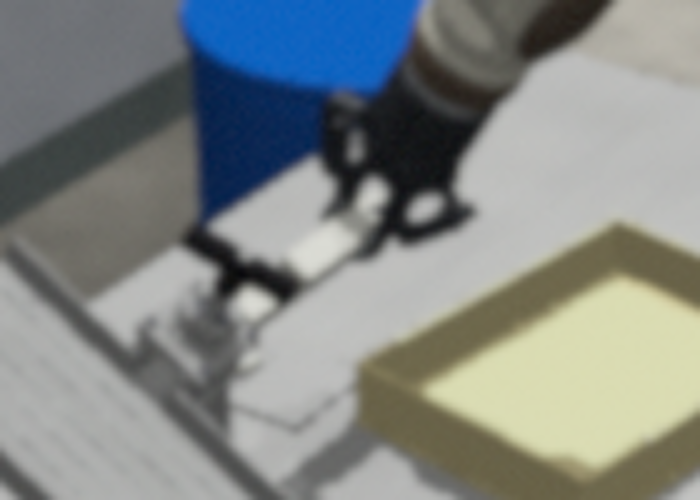

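Request:
apply_moves --pt "0 -10 5 0 0 0 1" --pt "0 -15 12 0 0 0 1" --pt "0 -15 15 0 0 0 1" --pt "-5 -15 18 0 0 0 1" --pt "-10 -15 20 -0.14 5 0 1" --pt "-15 -15 20 -0.14 5 0 1" --pt "-15 -15 10 -0.14 5 0 1" --pt "-20 -15 0 -0.14 5 0 1" --pt "-20 -15 0 -0.14 5 0 1" --pt "-20 -15 0 -0.14 5 0 1" --pt "-20 -15 0 0 0 -5 1" --pt "-15 -10 0 0 0 -4.9 1" --pt "-5 -1 0 0 0 0 1" --pt "0 0 0 0 0 0 1" --pt "0 0 0 0 0 0 1"

```text
time: 16.88
ee_pos: [0.5356, -0.3024, 0.2578]
tcp_rot: [179.9, 0.2, 81.3]
wrist_force: [-0.7, 0.0, -1.4]
opening: 0.0229
```

```bash
cat >> h.py <<'E'
a_=np.radians(-8.85);Rc=np.column_stack([[-np.sin(a_),np.cos(a_),0],[np.cos(a_),np.sin(a_),0],[0,0,-1]])
G=np.array([.5355,-.3034,.027])
E
python3 - <<'E'
from h import *
to(G,Rc);print(get_obs()['q'],get_obs()["torque"])
a=camera("top")[:,:,::-1];cv2.imwrite("pics/t8.png",cv2.resize(a[100:250,320:520],None,fx=4,fy=4,interpolation=cv2.INTER_CUBIC))
a=camera("side")[:,:,::-1];cv2.imwrite("pics/s8.png",cv2.resize(a[70:230,240:460],None,fx=3.6,fy=3.6,interpolation=cv2.INTER_CUBIC))
E
```

```text
t 16.88 d_mm [-1.000e-01 -1.000e+00 -2.308e+02] rv [ 0.26  0.02 -0.15] F [-0.7  0.  -1.4] open 0.0229
[-29.35873438  14.38038239  21.83728919  97.31441993  -0.21303731
  69.33709261] [-0.05834449  0.03820732  0.03723107]
```

View pics/t8.png

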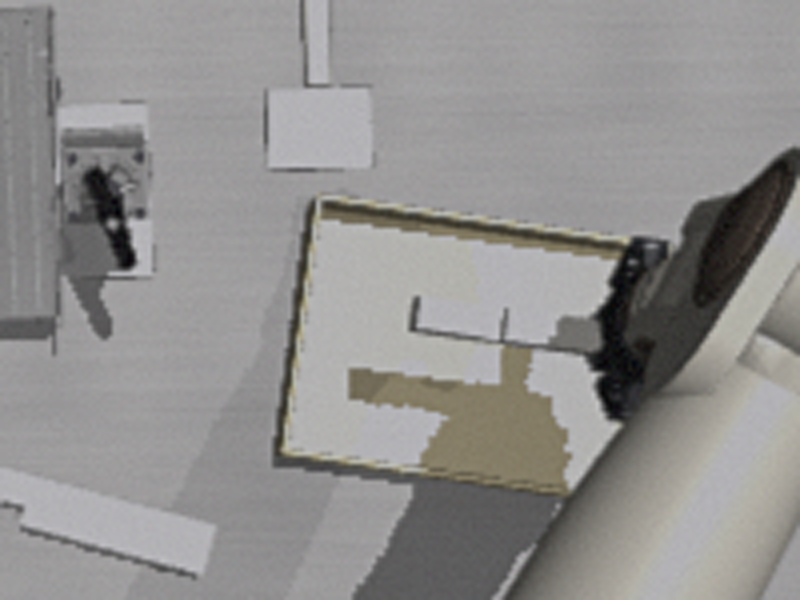

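View pics/s8.png

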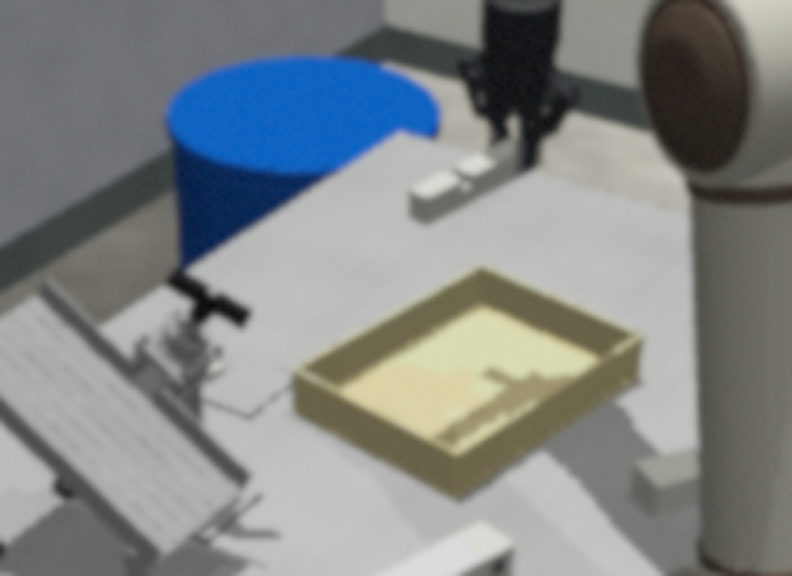

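Request:
apply_moves --pt "0 0 -15 0 0 0 1" --pt "0 -1 -25 0 0 0 1" --pt "0 0 -30 0 0 0 1" --pt "0 0 -30 0 0 0 1" --pt "0 0 -30 0 0 0 1" --pt "0 0 -30 0 0 0 1" --pt "0 0 -25 0 0 0 1" --pt "0 0 -20 0 0 0 1" --pt "0 0 -10 0 0 0 1" --pt "0 0 -7 0 0 0 1" --pt "0 0 0 0 0 0 1" --pt "0 0 0 0 0 0 1"

```text
time: 18.48
ee_pos: [0.5355, -0.3039, 0.0364]
tcp_rot: [179.9, 0.3, 81.2]
wrist_force: [0.1, -0.4, -1.8]
opening: 0.023
```

```bash
python3 - <<'E'
from h import *
to(G,Rc);print(get_obs()["torque"])
a=camera("side")[:,:,::-1];cv2.imwrite("pics/s9.png",cv2.resize(a[110:230,300:440],None,fx=5,fy=5,interpolation=cv2.INTER_CUBIC))
E
```

```text
t 18.48 d_mm [-0.   0.5 -9.4] rv [ 0.29  0.05 -0.07] F [ 0.1 -0.4 -1.8] open 0.023
[-0.10799427  0.00091636  0.00649212]
```

View pics/s9.png

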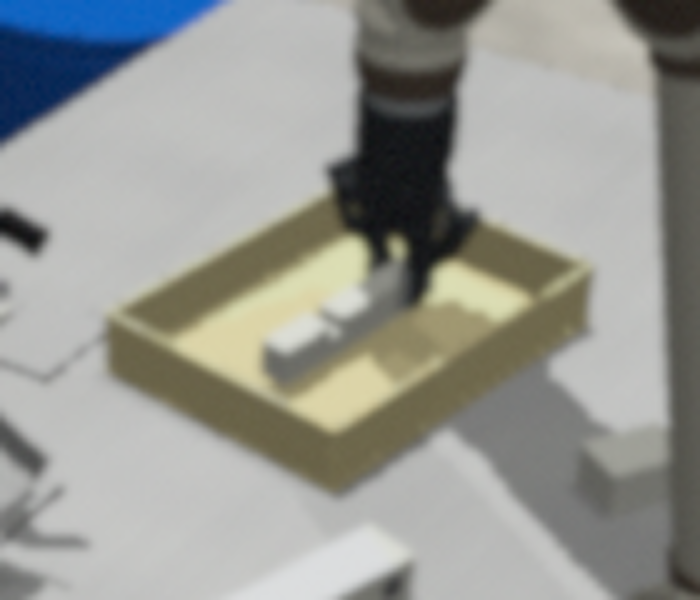

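Bar hangs just above the crate floor. I'll lower it gently until it touches.

Request:
apply_moves --pt "0 0 -3 0 0 0 1" --pt "0 0 -2 0 0 0 1" --pt "0 0 -2 0 0 0 1" --pt "0 0 0 0 0 0 1" --pt "0 0 0 0 0 0 1"

```text
time: 19.15
ee_pos: [0.5352, -0.3037, 0.0286]
tcp_rot: [180.0, 0.3, 81.2]
wrist_force: [1.0, -0.7, -2.2]
opening: 0.0227
```

Request:
apply_moves --pt "0 0 -1 0 0 0 1" --pt "0 0 -0.5 0 0 0 1" --pt "0 0 -0.5 0 0 0 1" --pt "0 0 0 0 0 0 1"

```text
time: 19.65
ee_pos: [0.5351, -0.3036, 0.0265]
tcp_rot: [180.0, 0.3, 81.2]
wrist_force: [-0.2, 0.4, -2.5]
opening: 0.0229
```

Request:
apply_moves --pt "0 0 -0.5 0 0 0 1" --pt "0 0 -0.5 0 0 0 1" --pt "0 0 -0.5 0 0 0 1" --pt "0 0 0 0 0 0 1"

```text
time: 20.15
ee_pos: [0.5352, -0.3037, 0.0264]
tcp_rot: [179.9, 0.3, 81.2]
wrist_force: [-5.0, 2.4, 8.5]
opening: 0.0228
```

Request:
apply_moves --pt "0 0 0.5 0 0 0 1" --pt "0 0 0 0 0 0 0.7" --pt "0 0 0 0 0 0 0.6" --pt "0 0 0 0 0 0 0.5" --pt "0 0 0 0 0 0 0.4" --pt "0 0 4 0 0 0 0.4" --pt "0 0 10 0 0 0 0.4" --pt "0 0 20 0 0 0 0.4" --pt "0 0 30 0 0 0 0.4" --pt "0 0 40 0 0 0 0.4" --pt "0 0 45 0 0 0 0.4" --pt "0 0 30 0 0 0 0.4" --pt "-20 -30 20 0 0 0 0.4" --pt "-25 -40 0 0 0 0 0.4" --pt "-25 -40 0 0 0 0 0.4" --pt "-20 -30 0 0 0 0 0.4" --pt "0 0 0 0 0 0 0.4" --pt "0 0 0 0 0 0 0.4"

```text
time: 22.4
ee_pos: [0.4453, -0.4434, 0.2257]
tcp_rot: [179.9, 0.3, 81.2]
wrist_force: [0.5, -0.0, -1.0]
opening: 0.0507
```

```bash
python3 - <<'E'
from h import *
print(get_obs()["qd"])
a=camera("top")[:,:,::-1];cv2.imwrite("pics/tA.png",a);cv2.imwrite("pics/tAz.png",cv2.resize(a[100:250,320:520],None,fx=4,fy=4,interpolation=cv2.INTER_CUBIC))
a=camera("side")[:,:,::-1];cv2.imwrite("pics/sA.png",a);cv2.imwrite("pics/sAz.png",cv2.resize(a[110:260,240:440],None,fx=4,fy=4,interpolation=cv2.INTER_CUBIC))
E
```

```text
[ 1.08864098 -0.12114267 -0.56099113 -0.25945776 -0.07153716 -0.06411371]
```

View pics/tAz.png

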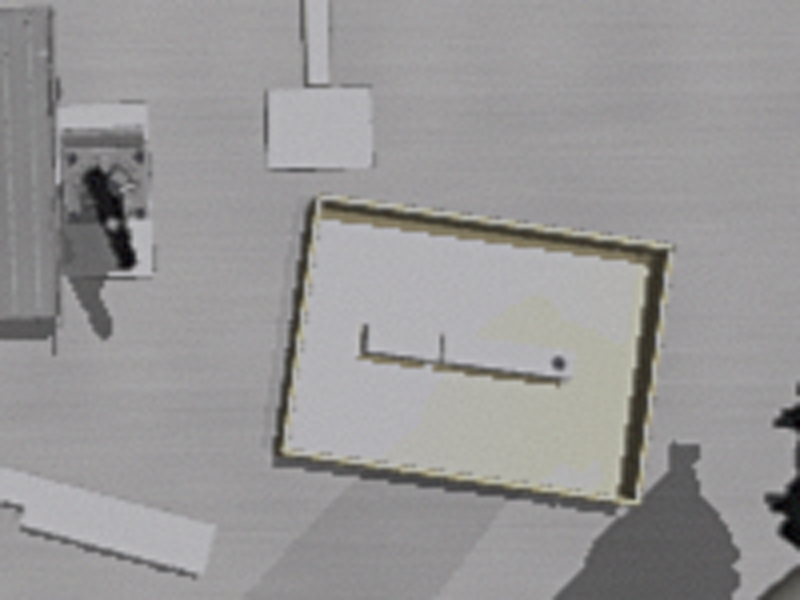

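View pics/sAz.png

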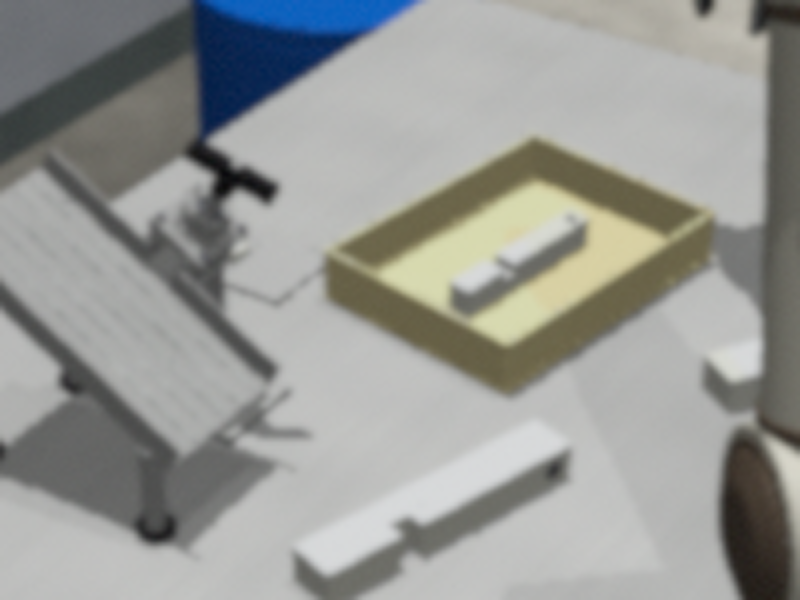

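View pics/tA.png

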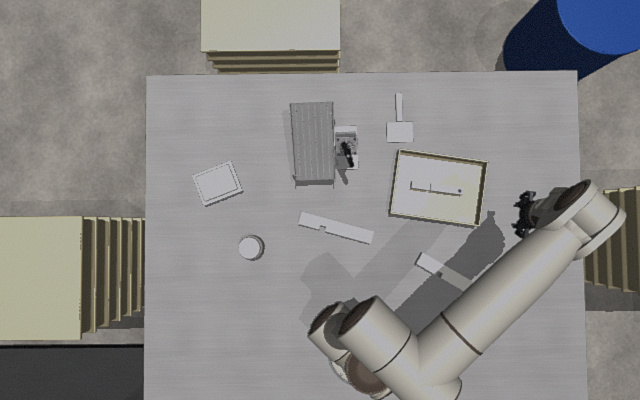

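The bar lies flat in the crate, from about (362,340) to (570,365) in the zoomed top view. The handle is still parked at its twisted angle, and the bystanders appear where they were at the start. The arm is clear, so I'm handing in.

```bash
python3 -c "
from workcell import *
print(job_done())"
```

```text
the job is handed in; nothing more can be done
None
```

The job is done and handed in at about 22.5 s of the 67 s allowed.

- **Plunger:** I pulled it out about 20 mm, twisted it 70° clockwise and lowered it. The spring load left the gripper at 12.4 mm, which fits the notch floor at 13 mm within my measuring error. In every picture after I let go, the handle stayed raised and twisted.
- **Stop bar:** I drew it about 108 mm out of the keeper at roughly 7–8 N. I then levelled it, lowered it until it touched the crate floor (about 11 N) and let it go. The last pictures show it flat and near the middle of the crate.
- **Surroundings:** The tray, tub, scraper and look-alike bars show no visible movement in the last top picture. The arm now stands clear of everything. The highest force I read was about 27 N at the wrist, while closing on the handle; moving about 1.5 mm removed it.
- **Disagreement:** The position I measured from the cameras was off by about 1.5 mm along the slope. I corrected for this when gripping both the handle and the bar.

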